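# Find and tighten the loose jar cap, then shelve that jar

## Robot

A 6-joint arm with a two-finger parallel gripper is mounted at the origin on the work surface. World frame = base frame: x ahead of the robot, y to its left, z up, the work surface at z = 0. Lengths are in mm, angles in rad, forces in N, time in s.
With the tool pointing down it reaches from about 350 to 775 mm from the base axis. Payload 7.3 kg.
Tool frame: the origin (TCP) lies at the very end of the fingers, on their centre line; the grasp point (between the pads) lies bot.grip_point_offset behind it (bot.grip_point_offset is the distance from the TCP to the grasp point, in mm); z points along the fingers, y is the line along which they close (so a half turn about z gives the same grasp; the last joint's range is limited). The gripper opens to 92 mm and grips with 3 to 60 N. Pads are 19 mm wide; open, the fingers measure 130 mm over their backs; the gripper's body (75 mm by 190 mm) begins 47 mm behind the grasp point.
Start: joints at [1.026, 0.342, 1.524, -0, 1.275, -0.146], TCP at [203.854, 483.831, 191.341] pointing down, gripper open.
Joint ranges: [-2.53, 2.53], [-0.77, 2.02], [0.04, 2.7], [-1, 4.14], [0.28, 2.66], [-3.11, 3.11]. Speed limits (rad/s): [2.57, 2.57, 3.14, 3.14, 3.14, 3.14].

## Interface

Orientations are given as [roll, pitch, yaw] about the fixed x, y, z axes, in that order (R = Rz(yaw) Ry(pitch) Rx(roll)).
In Python, from plant import bot gives the robot as it stands. The module is installed in compiled form; this text tells all that it offers.
- The arm moves only by the tool carry_out, never from a script. Its argument "plan" is a list of rows, each an object of numbers: "tx", "ty", "tz": the shift along the world's x, y, z in mm; "rx", "ry", "rz": the turn, a rotation vector about the world's x, y, z in rad. A call has 1 to 12 rows; each row shifts and turns the commanded pose from where the row before left it; what a row does not reach is not made up. A row lasts 1/10 s, in which the tool goes at most 50 mm and 8.59 degrees, less where a joint would pass 70% of its speed; a pose out of reach is approached as far as the arm can. A call with a gripper value outside its range is refused whole. "gripper" is the closure, from 0 (fully open) to 1 (shut), set as the call begins (left out, the last holds). The fingers move at their own pace and stop on an object; the grip force is fixed at half the most. Time passes only in rows, so rows that do not move let the fingers close. It gives the time, the measured TCP pose, the force, the opening and the grip force at its end, in the units of the state.
- bot.get_obs(): the state, without advancing time (a new reading comes with each control period).
- bot.capture(name): name is "scene" or "side" or "wrist"; returns the picture (384x512x3 uint8, red, green, blue); there is no depth.
- bot.camera_model(name): a dict with "camera_matrix" (3x3 intrinsics, pixels), "R" (3x3) and "t" (3): a world point X has camera coordinates R X + t. Camera axes: x right, y down, z forward; pixel columns grow to the right and rows downward; lengths in mm; the calibration is good to about 2 mm. The wrist camera is an equidistant fisheye: a pixel r from the principal point sees the ray r / f radians off the axis. A picture is of the moment at which its call begins: read the wrist's pose just before it. camera_model takes no time and is no camera call; for the wrist camera it gives the pose at the moment of the call.
- bot.close_job(): hands the job in; it is judged then, once.
The state is a dict: "time": time; "joint_positions": joint angles; "dq": joint speeds; "tau": joint torques, N m; "tool_pos": TCP position; "tcp_rot": TCP orientation; "contact_force": force on the tool from outside, world axes, zero at the start; "moment": the same for the moment, N m; "grip_width": finger opening in mm; "finger_force": force on a finger pad.
Only numpy, scipy, OpenCV 4.12 (cv2) and the standard library are available. Lean on these libraries where they do the work, as an engineer would, in place of code of your own. Each camera call takes 0.05 s, during which the arm holds its last target. There are 200 camera calls.

## Task

One of the four jars in the wooden rack was not closed properly: try the caps with a twist to find the loose one, and while its jar stands in the rack, screw that cap down clockwise until it stops. Then set that jar down gently, upright, in the free bay of the low shelf, leaving the three tight jars in their wells and everything else where it is.

Things in the scene. Friction and masses are not known exactly. Their poses are not given: they have to be found in the camera images.
- rack: Wooden jar rack fixed to the table, a block 260 x 260 x 36 mm high; origin at the centre of its underside, x and y along its sides. Four square wells at x, y = +-60 mm, each 70 mm wide, 26 mm deep, floor 10 mm above the table. In each stands a jar, all alike to the eye (see the wells). The wells keep the jars from turning (play 2 mm each way, 0.06 rad).
- shelf: Low wooden shelf fixed to the table, board 150 (x) x 270 (y) mm, board top 60 mm above the table; origin at the centre of its underside on the table. Rims 8 mm wide and 10 mm high divide it into two bays side by side along y, each 134 mm (x) x 123 mm (y) inside. A loose tin stands in the bay at -y; the bay at +y is free.
- free_bay (a point): Centre of the free bay of the low shelf, on the top of the board (60 mm above the table), 65.5 mm along the shelf's +y from its centre; axes as the shelf's.
- tin: Bystander: upright tin 60 mm across, 75 mm tall, in the other bay of the shelf; origin at the centre of its underside.
- salt_tub: Bystander: small white tub 40 mm across, 44 mm tall, standing on the middle of the top of the rack; origin at the centre of its underside.
- well_1 (a point): Centre of the floor of the rack's well at x +60, y +60 mm, under its jar's middle, 10 mm above the table; axes as the rack's. Jar: square glass body 66 x 66 x 80 mm tall, sides parallel to the rack's, neck 42 mm across and 6 mm long, then a twelve-sided metal screw cap 49 mm over the flats, 26 mm tall. Jar 112 mm tall in all, 0.3 to 0.6 kg.
- well_2 (a point): Centre of the floor of the rack's well at x +60, y -60 mm, under its jar's middle, 10 mm above the table; axes as the rack's. Standing in a well, the jar's flat shoulder is 90 mm, the cap's lower edge 96 mm and its top 122 mm above the table. The cap is straight above this point. A jar can be lifted by its cap.
- well_3 (a point): Centre of the floor of the rack's well at x -60, y +60 mm, under its jar's middle, 10 mm above the table; axes as the rack's. Three caps are tight: a cap gives only on its springy seal (3 N m per rad), so a firm twist meets about 0.6 N m at 0.2 to 0.3 rad and springs back. The loose one, in any well, turns on with a steady drag of 0.1 N m.
- well_4 (a point): Centre of the floor of the rack's well at x -60, y -60 mm, under its jar's middle, 10 mm above the table; axes as the rack's. The loose cap has 1.4 to 2.1 rad to go clockwise (seen from above) to its stop, where it feels like a tight one, so it may need more than one grip. It does not rise or sink and cannot come off.

How it is judged:
By the outcome, as a careful person would: the job done as asked, in the order asked, and still so for the second after the job is handed in, with the robot touching nothing.
It also fails if it takes over 72 s, if anything falls off the work surface, if the arm or the gripper's body presses on something with over 40 N, if the wrist force passes 120 N, or if a joint passes its speed limit or range.

## Working session

There is one attempt and no reset: what is moved stays moved. The work goes in short steps, Python scripts to look and compute and a tool call to move; the robot and the scene stay as the last step left them, time stands still between calls to the robot, and variables do not carry over. Pictures are saved under pics/ and viewed, at most 10 in all, crops included, and the job is handed in when it is done.

Besides the shell and the picture viewer there is one more tool, called after "Emit:" as a command line: name --argument value ..., lists and objects as JSON in quotes. carry_out: Moves the arm, as the interface text tells. Its arguments: {"type":"object","properties":{"plan":{"type":"array"},"gripper":{"type":"number"}},"required":["plan"]}

```bash
mkdir -p pics; python3 - <<'E'
from plant import bot
import cv2,numpy as np
print(bot.get_obs(), bot.grip_point_offset)
a=[]
for n in("scene","side","wrist"):
    m=bot.camera_model(n); im=bot.capture(n); cv2.imwrite(f"pics/{n}0.png",im[:,:,::-1]); print(n,m)
    
E
```

```text
{'time': 0.0, 'joint_positions': array([ 1.02595916e+00,  3.42742948e-01,  1.52502949e+00,  5.43724685e-06,
        1.27537565e+00, -1.45965648e-01]), 'dq': array([-0.0007362 ,  0.00091263, -0.00185162,  0.00032955,  0.00094867,
       -0.00071016]), 'tau': array([ 9.75683433e-04, -4.31236839e+01, -2.44223303e+01,  7.17844907e-02,
        5.60655305e-02, -1.33183858e-04]), 'tool_pos': array([203.61883032, 483.40589122, 190.63014693]), 'tcp_rot': array([-3.14005452e+00, -2.31378526e-04,  2.74271937e+00]), 'contact_force': array([ 0.46600346, -0.55435787,  0.67252157]), 'moment': array([-0.01823124,  0.01594156,  0.0110393 ]), 'finger_force': 0.0, 'grip_width': 91.97292455999613} 18.8
scene {'camera_matrix': array([[498.86295612,   0.        , 251.01372947],
       [  0.        , 498.86295612, 194.09153695],
       [  0.        ,   0.        ,   1.        ]]), 'R': array([[ 0.09156198,  0.99575962, -0.00889883],
       [ 0.82859865, -0.08114155, -0.5539317 ],
       [-0.55230488,  0.04334552, -0.83251456]]), 't': array([ -26.76175547, -404.1106127 , 1625.18231753])}
side {'camera_matrix': array([[396.05192955,   0.        , 253.40127176],
       [  0.        , 396.05192955, 189.71200245],
       [  0.        ,   0.        ,   1.        ]]), 'R': array([[ 0.99735695, -0.07012011,  0.01903349],
       [-0.02834223, -0.61667256, -0.78670939],
       [ 0.06690159,  0.78409063, -0.61703003]]), 't': array([-516.71920873,   54.29154882,  872.49839259])}
wrist {'camera_matrix': array([[297.31863964,   0.        , 255.593488  ],
       [  0.        , 297.31863964, 188.29989955],
       [  0.        ,   0.        ,   1.        ]]), 'R': array([[ 0.38856869,  0.92141597, -0.00264403],
       [ 0.89112867, -0.37506348,  0.25537634],
       [ 0.23431616, -0.10158742, -0.96683811]]), 't': array([-523.73567531,  -32.01965743,  391.67866534])}
```

View pics/scene0.png

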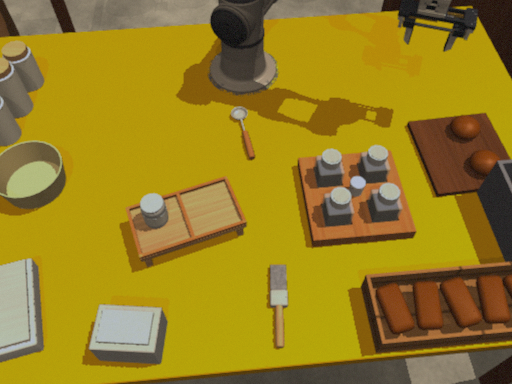

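View pics/side0.png

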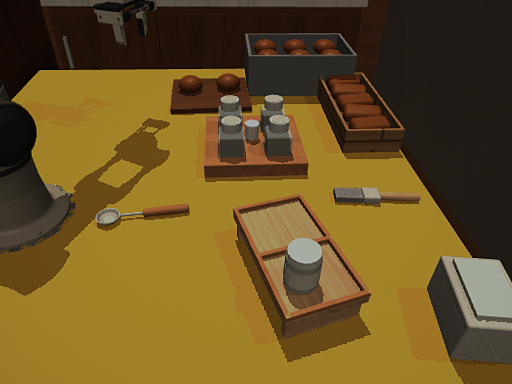

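The scene view shows the rack with four caps at about (331,157), (376,153), (341,196) and (388,192), with the tub at (358,183). The shelf is at (187,220), with its tin at (153,208) and the free bay on the right at (212,208). The side view agrees.

```bash
cat > h.py <<'E'
from plant import bot
import cv2,numpy as np
def ray(n,uv,z,m=None):
    m=m or bot.camera_model(n);K=m["camera_matrix"];R,t=m["R"],m["t"]
    if n=="wrist":
        d=np.array([(uv[0]-K[0,2])/K[0,0],(uv[1]-K[1,2])/K[1,1]]);r=np.hypot(*d)+1e-12
        d=np.r_[np.sin(r)*d/r,np.cos(r)]
    else: d=np.linalg.inv(K)@[uv[0],uv[1],1]
    c=-R.T@t;d=R.T@d
    return (c+d*(z-c[2])/d[2])
def blobs(im,lo,hi,amin,amax):
    m=cv2.inRange(cv2.cvtColor(im,cv2.COLOR_RGB2HSV),lo,hi)
    n,l,s,c=cv2.connectedComponentsWithStats(m)
    return [(s[i].tolist(),c[i].round(1).tolist()) for i in range(1,n) if amin<s[i,4]<amax]
E
python3 - <<'E'
from h import *
for n,(x0,y0,x1,y1) in dict(scene=(280,130,430,260),side=(190,85,320,185)).items():
    im=cv2.imread(f"pics/{n}0.png")[:,:,::-1].copy()
    h=cv2.cvtColor(im,cv2.COLOR_RGB2HSV)
    for p in ((331,157),(331,172),(358,182)) if n=="scene" else ((231,121),(231,130),(252,124)): print(p,h[p[1],p[0]])
    c=np.zeros_like(im);c[y0:y1,x0:x1]=im[y0:y1,x0:x1]
    for b in blobs(c,(0,0,165),(180,60,255),40,1500): print(n,b,ray(n,b[1],122).round(1))
ims=[]
for n,(x0,y0,x1,y1) in dict(scene=(120,130,420,280),side=(195,80,375,330)).items():
    im=cv2.imread(f"pics/{n}0.png")[y0:y1,x0:x1]
    k=2.6 if n=="scene" else 2.3
    cv2.imwrite(f"pics/c_{n}.png",cv2.resize(im,None,fx=k,fy=k,interpolation=cv2.INTER_CUBIC))
E
```

```text
(331, 157) [ 25  33 180]
(331, 172) [143   9 115]
(358, 182) [108  33 203]
scene ([368, 145, 20, 15, 206], [378.0, 151.9]) [469.3 311.5 122. ]
scene ([322, 149, 20, 15, 220], [331.3, 155.8]) [470.  190.4 122. ]
scene ([350, 177, 15, 11, 133], [357.6, 181.9]) [556.6 240.  122. ]
scene ([380, 183, 20, 17, 256], [389.5, 190.8]) [590.1 311.4 122. ]
scene ([331, 187, 20, 17, 261], [340.6, 194.9]) [590.3 191.2 122. ]
(231, 121) [ 23  48 166]
(231, 130) [21 50 81]
(252, 124) [ 94  10 173]
side ([265, 95, 18, 7, 78], [273.3, 97.8]) [592.2 312.2 122. ]
side ([221, 96, 18, 7, 85], [229.4, 98.6]) [472.4 310.8 122. ]
side ([270, 115, 19, 9, 107], [279.0, 118.9]) [593.2 191.3 122. ]
side ([222, 116, 19, 9, 109], [230.9, 119.9]) [473.4 190.2 122. ]
side ([245, 120, 14, 6, 70], [251.5, 122.6]) [523.4 174.7 122. ]
```

View pics/c_scene.png

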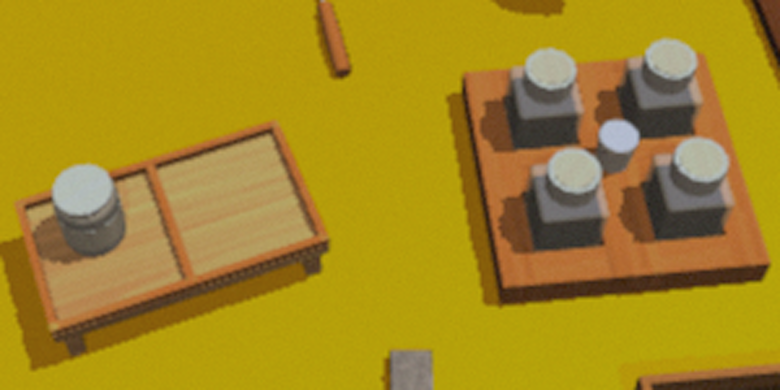

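The crop shows four caps 120 mm apart and the shelf's rim corners. In crop pixels these are (18,203), (275,123), (328,240) and (52,330), and the bay on the right is free. The cap positions agree between the two views to 2 mm. I'll go above the nearest cap and look from close by.

Emit:
carry_out --plan '[{"tx":33,"ty":-21.5},{"tx":33,"ty":-21.5},{"tx":33,"ty":-21.5},{"tx":33,"ty":-21.5},{"tx":33,"ty":-21.5},{"tx":33,"ty":-21.5},{"tx":33,"ty":-21.5},{"tx":36.5,"ty":-21.5},{},{}]' --gripper 0

```text
invalid input at $.plan[0]: expected keys tx, ty, tz, rx, ry, rz
```

```bash
python3 - <<'E'
from h import *
P=[ray("scene",(120+u/2.6,130+v/2.6),70) for u,v in((18,203),(275,123),(328,240),(52,330))]
P=np.array(P);print(P.round(1)); c=P.mean(0)
e=(P[1]-P[0]+P[2]-P[3]); f=(P[3]-P[0]+P[2]-P[1]);print("long",np.linalg.norm(e)/2,"short",np.linalg.norm(f)/2,"yaw",np.arctan2(-e[0],e[1]),np.arctan2(f[1],f[0]))
y=e/np.linalg.norm(e);print("centre",c,"bay",c+65.5*y)
o=bot.get_obs();print(o["tool_pos"],o["tcp_rot"],o["joint_positions"])
m=bot.camera_model("wrist");im=bot.capture("wrist");cv2.imwrite("pics/w1.png",im[:,:,::-1])
print(-m["R"].T@m["t"])
for b in blobs(im,(0,0,150),(180,70,255),300,20000): print(b,ray("wrist",b[1],122,m).round(1))
E
```

```text
[[ 544.  -335.3   70. ]
 [ 473.6  -82.2   70. ]
 [ 614.2  -41.    70. ]
 [ 684.1 -298.3   70. ]]
long 264.6410945470804 short 145.6641598591613 yaw 0.2683523112893143 0.27190824985608697
centre [ 578.96577801 -189.16902508   70.        ] bay [ 561.59890621 -126.01333045   70.        ]
[203.68891411 483.52631238 190.81779011] [-3.14048350e+00 -1.60945453e-04  2.74278236e+00] [ 1.02596893e+00  3.42567049e-01  1.52475340e+00 -2.24433033e-06
  1.27539297e+00 -1.46016533e-01]
[140.27887344 510.38305941 385.57292852]
([0, 141, 10, 62, 469], [3.8, 175.9]) [ 71.5 207.6 122. ]
([40, 330, 124, 29, 504], [101.8, 346.2]) [328.8 201.1 122. ]
```

View pics/w1.png

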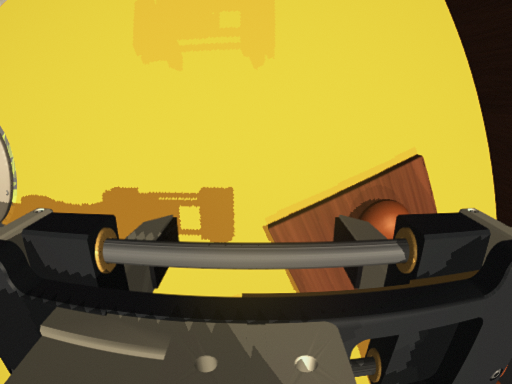

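The first move was refused because every row needs all six keys. The wrist picture shows only the table from the start pose, with the gripper filling its lower half, so the camera looks to the tool's far side. The shelf comes out at centre (579,-189), yaw 0.27, with the bay centre at (562,-126). I'll put the tool beyond the caps so they are in view.

Emit:
carry_out --plan '[{"tx":38,"ty":-24,"tz":3,"rx":0,"ry":0,"rz":0},{"tx":38,"ty":-24,"tz":3,"rx":0,"ry":0,"rz":0},{"tx":38,"ty":-24,"tz":3,"rx":0,"ry":0,"rz":0},{"tx":38,"ty":-24,"tz":3,"rx":0,"ry":0,"rz":0},{"tx":38,"ty":-24,"tz":3,"rx":0,"ry":0,"rz":0},{"tx":38,"ty":-24,"tz":3,"rx":0,"ry":0,"rz":0},{"tx":38,"ty":-24,"tz":3,"rx":0,"ry":0,"rz":0},{"tx":38,"ty":-24,"tz":3,"rx":0,"ry":0,"rz":0},{"tx":38,"ty":-24,"tz":3,"rx":0,"ry":0,"rz":0},{"tx":0,"ty":0,"tz":0,"rx":0,"ry":0,"rz":0},{"tx":0,"ty":0,"tz":0,"rx":0,"ry":0,"rz":0}]' --gripper 0

```text
time: 1.3
tool_pos: [546.0, 267.1, 217.6]
tcp_rot: [-3.141, -0.001, 2.741]
contact_force: [-0.4, 0.6, -0.6]
grip_width: 92.0
finger_force: 0.0
```

```bash
python3 - <<'E'
from h import *
o=bot.get_obs();print(o["tool_pos"],o["tcp_rot"],o["joint_positions"],o["contact_force"],o["moment"])
m=bot.camera_model("wrist");im=bot.capture("wrist");cv2.imwrite("pics/w2.png",im[:,:,::-1])
print(-m["R"].T@m["t"])
for b in blobs(im,(0,0,150),(180,70,255),300,20000): print(b,ray("wrist",b[1],122,m).round(1))
E
```

```text
[546.03133856 267.13498809 217.55371184] [-3.14101442e+00 -1.35808466e-03  2.74074027e+00] [ 3.28699611e-01  4.81711018e-01  1.23300262e+00  4.79007568e-04
  1.42827686e+00 -8.41313097e-01] [-0.38189734  0.60935199 -0.59867436] [-0.00921006 -0.00879115  0.03017025]
[482.87474563 293.93265278 412.38038672]
([229, 62, 74, 72, 3293], [265.9, 97.3]) [473.4 308.1 122. ]
([135, 106, 68, 71, 2813], [165.5, 142.4]) [473.4 198.6 122. ]
([222, 146, 35, 35, 953], [238.8, 163.4]) [522.9 258.3 122. ]
([272, 162, 67, 67, 2699], [307.5, 197.6]) [582.9 308.9 122. ]
([179, 202, 65, 41, 1305], [210.3, 225.9]) [572.1 203.4 122. ]
([40, 328, 124, 31, 574], [100.3, 345.7]) [687.8 -48.5 122. ]
```

View pics/w2.png

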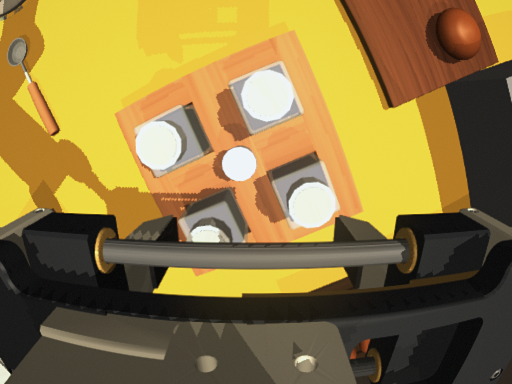

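The wrist view shows caps at (268,96), (159,145), (312,204) and, partly hidden, (208,235). The blobs took in the jar shoulders, so I'll refit with circles and check for cap edges.

```bash
python3 - <<'E'
from h import *
im=cv2.imread("pics/w2.png");h=cv2.cvtColor(im,cv2.COLOR_BGR2HSV);m=bot.camera_model("wrist")
for p in((268,96),(268,60+7),(290,124),(159,145)):print(p,h[p[1],p[0]])
g=cv2.cvtColor(im,cv2.COLOR_BGR2GRAY)
c=cv2.HoughCircles(g,cv2.HOUGH_GRADIENT_ALT,1,30,param1=150,param2=.7,minRadius=18,maxRadius=32)
for u,v,r in c[0]: print(u,v,r,ray("wrist",(u,v),122,m).round(1))
o=[]
for u,v in((268,96),(159,145),(312,204)):
    o.append(cv2.resize(im[v-32:v+32,u-32:u+32],(260,260),interpolation=cv2.INTER_NEAREST))
cv2.imwrite("pics/c2.png",cv2.convertScaleAbs(np.hstack(o),alpha=.95))
E
```

```text
(268, 96) [ 47   9 244]
(268, 67) [ 17  60 235]
(290, 124) [ 17 146 237]
(159, 145) [ 42  14 245]
155.0 143.0 25.062584 [468.5 188.6 122. ]
268.0 98.0 27.241182 [473.9 310.4 122. ]
309.0 202.0 25.327198 [587.2 309.6 122. ]
458.0 29.0 23.463964 [468.1 552.7 122. ]
144.0 272.0 21.113867 [595.4 102.3 122. ]
321.0 348.0 27.09737 [793.3 259.  122. ]
210.0 238.0 21.75268 [584.1 197.7 122. ]
```

View pics/c2.png

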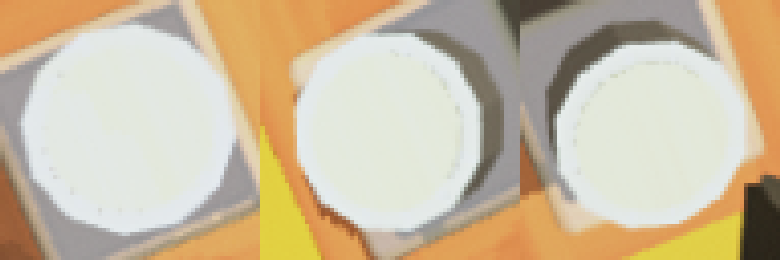

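The crop shows all three caps as twelve-sided discs, lit alike. I'll get the orientation of the flats from the contours.

```bash
python3 - <<'E'
from h import *
im=cv2.imread("pics/w2.png");h=cv2.cvtColor(im,cv2.COLOR_BGR2HSV);m=bot.camera_model("wrist")
for u,v in((268,96),(159,145),(312,204)):
    k=cv2.inRange(h,(0,0,215),(180,45,255));k[:v-34]=0;k[v+34:]=0;k[:,:u-34]=0;k[:,u+34:]=0
    k=cv2.morphologyEx(k,cv2.MORPH_OPEN,np.ones((5,5),np.uint8))
    cs,_=cv2.findContours(k,cv2.RETR_EXTERNAL,cv2.CHAIN_APPROX_NONE);c=max(cs,key=cv2.contourArea)
    P=np.array([ray("wrist",p[0],122,m)[:2] for p in c])
    (q,r)=cv2.minEnclosingCircle(P.astype(np.float32));q=np.array(q)
    d=P-q;a=np.arctan2(d[:,1],d[:,0]);rr=np.hypot(*d.T)
    z=np.mean(rr*np.exp(-12j*a)); # r max at corners: a=-arg/12
    print(q,r,rr.min(),"amp",2*abs(z),"corner dir",np.degrees(-np.angle(z)/12)%30,"flat normal",(np.degrees(-np.angle(z)/12)+15)%30)
E
```

```text
[470.78060913 311.05462646] 25.493539810180664 23.501714646221288 amp 0.497594019382215 corner dir 6.160944047189422 flat normal 21.16094404718942
[470.05041504 189.5039978 ] 26.45130729675293 22.478688467923895 amp 0.7736782031578686 corner dir 24.976232525533458 flat normal 9.976232525533458
[592.46801758 311.59326172] 26.056276321411133 22.721210014351495 amp 1.0835198516538775 corner dir 27.289456713145732 flat normal 12.289456713145732
```

Emit:
carry_out --plan '[{"tx":-37,"ty":22,"tz":-20,"rx":0,"ry":0,"rz":0.12},{"tx":-38,"ty":21.5,"tz":-20,"rx":0,"ry":0,"rz":0.12},{"tx":0,"ty":0,"tz":-20,"rx":0,"ry":0,"rz":0},{"tx":0,"ty":0,"tz":-20,"rx":0,"ry":0,"rz":0},{"tx":0,"ty":0,"tz":-20,"rx":0,"ry":0,"rz":0},{"tx":0,"ty":0,"tz":-14,"rx":0,"ry":0,"rz":0},{"tx":0,"ty":0,"tz":-7,"rx":0,"ry":0,"rz":0},{"tx":0,"ty":0,"tz":0,"rx":0,"ry":0,"rz":0},{"tx":0,"ty":0,"tz":0,"rx":0,"ry":0,"rz":0}]' --gripper 0

```text
time: 2.25
tool_pos: [470.7, 311.9, 98.1]
tcp_rot: [3.141, 0.001, 2.984]
contact_force: [-0.4, 0.2, 0.1]
grip_width: 91.6
finger_force: 0.0
```

Emit:
carry_out --plan '[{"tx":0,"ty":0,"tz":0,"rx":0,"ry":0,"rz":0},{"tx":0,"ty":0,"tz":0,"rx":0,"ry":0,"rz":0},{"tx":0,"ty":0,"tz":0,"rx":0,"ry":0,"rz":0},{"tx":0,"ty":0,"tz":0,"rx":0,"ry":0,"rz":0},{"tx":0,"ty":0,"tz":0,"rx":0,"ry":0,"rz":0},{"tx":0,"ty":0,"tz":0,"rx":0,"ry":0,"rz":0},{"tx":0,"ty":0,"tz":0,"rx":0,"ry":0,"rz":0},{"tx":0,"ty":0,"tz":0,"rx":0,"ry":0,"rz":0}]' --gripper 1

```text
time: 3.05
tool_pos: [470.9, 311.3, 97.3]
tcp_rot: [3.142, -0.0, 2.983]
contact_force: [1.1, 0.5, -0.2]
grip_width: 32.3
finger_force: 0.0
```

```bash
cat > s.py <<'E'
from plant import bot
o=bot.get_obs()
for k in("time","tool_pos","tcp_rot","contact_force","moment","grip_width","finger_force"):print(k,o[k])
print("q",o["joint_positions"].round(3))
E
python3 s.py
```

```text
time 3.05
tool_pos [470.86006412 311.30484347  97.3138447 ]
tcp_rot [ 3.14154011e+00 -2.42891730e-05  2.98279015e+00]
contact_force [ 1.05189735  0.51811928 -0.21361127]
moment [0.08509192 0.01694644 0.01976053]
grip_width 32.321544493290446
finger_force 0.0
q [ 0.448  0.502  1.547  0.     1.093 -0.964]
```

The fingers read 32 mm with no force, which can't be right on a 49 mm cap. I'll look before going on.

```bash
python3 - <<'E'
from h import *
a=bot.capture("side")[60:190,170:330];b=bot.capture("scene")[120:250,270:430]
cv2.imwrite("pics/v3.png",cv2.resize(np.hstack([a,b]),None,fx=2.5,fy=2.5,interpolation=cv2.INTER_CUBIC)[:,:,::-1])
E
python3 s.py
```

```text
time 3.15
tool_pos [470.85296042 311.32317731  97.32100445]
tcp_rot [3.14155821e+00 6.87216438e-06 2.98283134e+00]
contact_force [0.34854775 0.19310638 0.53756787]
moment [-0.04214811 -0.00906892 -0.00325747]
grip_width 24.60812163614448
finger_force 0.0
q [ 0.448  0.502  1.547  0.     1.093 -0.964]
```

View pics/v3.png

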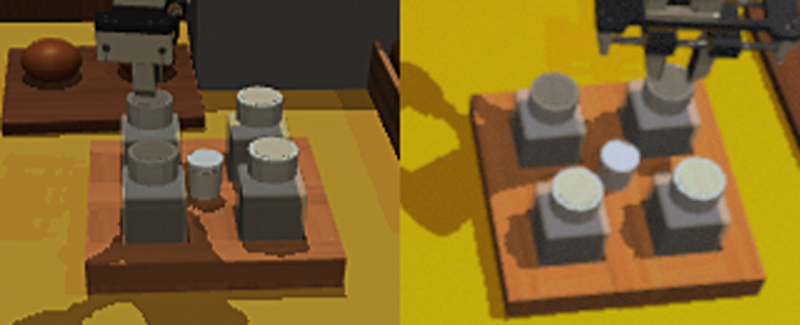

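Both views show the finger ends above or behind the cap at about (380,152) in scene and (229,99) in side, not around it. I'll triangulate the fingertips against the reported TCP.

```bash
python3 - <<'E'
from h import *
for z in(97,110,122,135,150):print(z,ray("scene",(380,152.4),z).round(0),ray("side",(228.8,98.8),z).round(0))
for n in("scene","side"):
    m=bot.camera_model(n)
    for z in(97,122,147):
        p=m["camera_matrix"]@(m["R"]@[471,311,z]+m["t"]);print(n,z,(p[:2]/p[2]).round(1))
E
python3 s.py
```

```text
97 [452. 326.  97.] [471. 363.  97.]
110 [462. 321. 110.] [471. 335. 110.]
122 [471. 316. 122.] [471. 310. 122.]
135 [481. 311. 135.] [470. 282. 135.]
150 [493. 305. 150.] [470. 250. 150.]
scene 97 [376.  158.4]
scene 122 [378.  152.4]
scene 147 [380.  146.2]
side 97 [229. 107.]
side 122 [228.9  98.6]
side 147 [228.7  89.9]
time 3.15
tool_pos [470.85296042 311.32317731  97.32100445]
tcp_rot [3.14155821e+00 6.87216438e-06 2.98283134e+00]
contact_force [0.34854775 0.19310638 0.53756787]
moment [-0.04214811 -0.00906892 -0.00325747]
grip_width 24.60812163614448
finger_force 0.0
q [ 0.448  0.502  1.547  0.     1.093 -0.964]
```

```bash
python3 - <<'E'
from h import *
for n in("scene","side"):
    m=bot.camera_model(n)
    y=np.array([np.sin(2.7427),-np.cos(2.7427),0])
    for z in(191,216):
      for s in(-50,50):
        p=m["camera_matrix"]@(m["R"]@(np.array([203.7,483.5,z])+s*y)+m["t"]);print(n,z,s,(p[:2]/p[2]).round(1))
a=cv2.imread("pics/scene0.png")[0:60,380:500];b=cv2.imread("pics/side0.png")[0:60,60:180]
cv2.imwrite("pics/c4.png",cv2.resize(np.vstack([a,b]),None,fx=5,fy=5,interpolation=cv2.INTER_CUBIC))
E
```

```text
scene 191 -50 [403.9  52.5]
scene 191 50 [440.7  59.7]
scene 216 -50 [406.2  45.2]
scene 216 50 [443.5  52.5]
side 191 -50 [125.   57.4]
side 191 50 [143.9  46.4]
side 216 -50 [123.3  48.4]
side 216 50 [142.6  37.8]
```

View pics/c4.png

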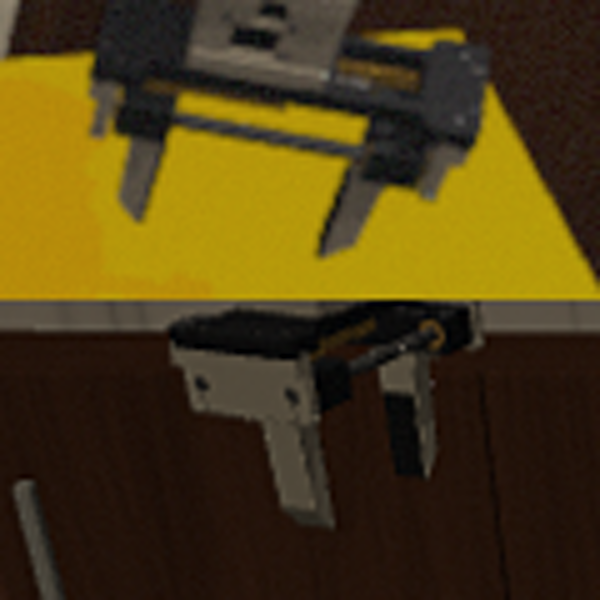

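Crop c4 shows the fingertips at scene (407,44) and (447,50), and side (122,45) and (143,35). The reported TCP height of 191 predicts them about 8–10 px lower. So the true finger ends sit about 29 mm above the reported TCP (x and y agree), and they closed in the air over the cap. I'll open, go down 29 mm more, and close. The opening will show whether it holds the cap (49) or the glass (66).

Emit:
carry_out --plan '[{"tx":0,"ty":0,"tz":0,"rx":0,"ry":0,"rz":0},{"tx":0,"ty":0,"tz":0,"rx":0,"ry":0,"rz":0},{"tx":0,"ty":0,"tz":0,"rx":0,"ry":0,"rz":0},{"tx":0,"ty":0,"tz":0,"rx":0,"ry":0,"rz":0},{"tx":0,"ty":0,"tz":0,"rx":0,"ry":0,"rz":0},{"tx":0,"ty":0,"tz":0,"rx":0,"ry":0,"rz":0},{"tx":0,"ty":0,"tz":0,"rx":0,"ry":0,"rz":0},{"tx":0,"ty":0,"tz":0,"rx":0,"ry":0,"rz":0},{"tx":0,"ty":0,"tz":-4,"rx":0,"ry":0,"rz":0},{"tx":0,"ty":0,"tz":-4,"rx":0,"ry":0,"rz":0},{"tx":0,"ty":0,"tz":-4,"rx":0,"ry":0,"rz":0},{"tx":0,"ty":0,"tz":0,"rx":0,"ry":0,"rz":0}]' --gripper 0

```text
time: 4.35
tool_pos: [470.4, 311.1, 84.4]
tcp_rot: [-3.141, -0.001, 2.983]
contact_force: [-0.7, -0.2, -0.0]
grip_width: 92.1
finger_force: 0.0
```

Emit:
carry_out --plan '[{"tx":0,"ty":0,"tz":-4,"rx":0,"ry":0,"rz":0},{"tx":0,"ty":0,"tz":-4,"rx":0,"ry":0,"rz":0},{"tx":0,"ty":0,"tz":-4,"rx":0,"ry":0,"rz":0},{"tx":0,"ty":0,"tz":-4,"rx":0,"ry":0,"rz":0},{"tx":0,"ty":0,"tz":0,"rx":0,"ry":0,"rz":0}]' --gripper 0

```text
time: 4.85
tool_pos: [470.4, 311.1, 68.6]
tcp_rot: [-3.141, -0.001, 2.983]
contact_force: [-0.0, 1.1, -0.2]
grip_width: 91.9
finger_force: 0.0
```

Emit:
carry_out --plan '[{"tx":0,"ty":0,"tz":0,"rx":0,"ry":0,"rz":0},{"tx":0,"ty":0,"tz":0,"rx":0,"ry":0,"rz":0},{"tx":0,"ty":0,"tz":0,"rx":0,"ry":0,"rz":0},{"tx":0,"ty":0,"tz":0,"rx":0,"ry":0,"rz":0},{"tx":0,"ty":0,"tz":0,"rx":0,"ry":0,"rz":0},{"tx":0,"ty":0,"tz":0,"rx":0,"ry":0,"rz":0},{"tx":0,"ty":0,"tz":0,"rx":0,"ry":0,"rz":0},{"tx":0,"ty":0,"tz":0,"rx":0,"ry":0,"rz":0}]' --gripper 1

```text
time: 5.65
tool_pos: [470.8, 311.1, 69.4]
tcp_rot: [-3.141, -0.0, 2.983]
contact_force: [-0.4, -2.3, 1.2]
grip_width: 48.5
finger_force: 30.0
```

```bash
python3 s.py
```

```text
time 5.65
tool_pos [470.8376008  311.08536613  69.35324054]
tcp_rot [-3.14133308e+00 -6.87118614e-05  2.98271134e+00]
contact_force [-0.42409789 -2.34968403  1.20880298]
moment [-0.27964127  0.0325202  -0.03495641]
grip_width 48.45349109352783
finger_force 29.99870700761676
q [ 0.448  0.535  1.578 -0.     1.029 -0.964]
```

The gripper holds the cap at 48.5 mm, square on its flats. Now the clockwise test twist.

Emit:
carry_out --plan '[{"tx":0,"ty":0,"tz":0,"rx":0,"ry":0,"rz":-0.07},{"tx":0,"ty":0,"tz":0,"rx":0,"ry":0,"rz":-0.07},{"tx":0,"ty":0,"tz":0,"rx":0,"ry":0,"rz":-0.07},{"tx":0,"ty":0,"tz":0,"rx":0,"ry":0,"rz":0},{"tx":0,"ty":0,"tz":0,"rx":0,"ry":0,"rz":0}]'

```text
time: 6.15
tool_pos: [470.9, 311.2, 69.3]
tcp_rot: [-3.141, 0.0, 2.775]
contact_force: [0.3, -1.8, 0.6]
grip_width: 48.7
finger_force: 30.0
```

```bash
python3 s.py
```

```text
time 6.15
tool_pos [470.86976039 311.16667282  69.31692786]
tcp_rot [-3.14133292e+00  1.93356558e-04  2.77519883e+00]
contact_force [ 0.25799544 -1.77349994  0.62686467]
moment [-0.30823499 -0.09546387  0.3909483 ]
grip_width 48.73745477511709
finger_force 29.994110423457286
q [ 0.448  0.535  1.578 -0.     1.029 -0.756]
```

The moment reached 0.42 N m, so this cap is tight. I'll unwind, release and go to the cap at (471,190).

Emit:
carry_out --plan '[{"tx":0,"ty":0,"tz":0,"rx":0,"ry":0,"rz":0.07},{"tx":0,"ty":0,"tz":0,"rx":0,"ry":0,"rz":0.07},{"tx":0,"ty":0,"tz":0,"rx":0,"ry":0,"rz":0.07},{"tx":0,"ty":0,"tz":0,"rx":0,"ry":0,"rz":0},{"tx":0,"ty":0,"tz":0,"rx":0,"ry":0,"rz":0}]'

```text
time: 6.65
tool_pos: [471.0, 311.6, 69.3]
tcp_rot: [3.141, 0.0, 2.981]
contact_force: [1.1, 0.3, -0.6]
grip_width: 48.4
finger_force: 30.0
```

Emit:
carry_out --plan '[{"tx":0,"ty":0,"tz":0,"rx":0,"ry":0,"rz":0},{"tx":0,"ty":0,"tz":0,"rx":0,"ry":0,"rz":0},{"tx":0,"ty":0,"tz":0,"rx":0,"ry":0,"rz":0},{"tx":0,"ty":0,"tz":0,"rx":0,"ry":0,"rz":0},{"tx":0,"ty":0,"tz":0,"rx":0,"ry":0,"rz":0},{"tx":0,"ty":0,"tz":0,"rx":0,"ry":0,"rz":0},{"tx":0,"ty":0,"tz":20,"rx":0,"ry":0,"rz":0},{"tx":0,"ty":0,"tz":25,"rx":0,"ry":0,"rz":0},{"tx":0,"ty":-40,"tz":0,"rx":0,"ry":0,"rz":-0.07},{"tx":0,"ty":-40,"tz":0,"rx":0,"ry":0,"rz":-0.06},{"tx":0,"ty":-41,"tz":0,"rx":0,"ry":0,"rz":-0.06},{"tx":0,"ty":0,"tz":0,"rx":0,"ry":0,"rz":0}]' --gripper 0

```text
time: 7.85
tool_pos: [470.7, 186.5, 114.5]
tcp_rot: [-3.14, 0.0, 2.787]
contact_force: [-0.5, 0.5, 0.2]
grip_width: 91.5
finger_force: 0.0
```

Emit:
carry_out --plan '[{"tx":0,"ty":0,"tz":-15,"rx":0,"ry":0,"rz":0},{"tx":0,"ty":0,"tz":-15,"rx":0,"ry":0,"rz":0},{"tx":0,"ty":0,"tz":-10,"rx":0,"ry":0,"rz":0},{"tx":0,"ty":0,"tz":-5,"rx":0,"ry":0,"rz":0},{"tx":0,"ty":0,"tz":0,"rx":0,"ry":0,"rz":0},{"tx":0,"ty":0,"tz":0,"rx":0,"ry":0,"rz":0}]'

```text
time: 8.45
tool_pos: [471.1, 190.6, 69.7]
tcp_rot: [3.141, 0.0, 2.793]
contact_force: [0.2, -0.4, -0.4]
grip_width: 91.7
finger_force: 0.0
```

Emit:
carry_out --plan '[{"tx":0,"ty":0,"tz":0,"rx":0,"ry":0,"rz":0},{"tx":0,"ty":0,"tz":0,"rx":0,"ry":0,"rz":0},{"tx":0,"ty":0,"tz":0,"rx":0,"ry":0,"rz":0},{"tx":0,"ty":0,"tz":0,"rx":0,"ry":0,"rz":0},{"tx":0,"ty":0,"tz":0,"rx":0,"ry":0,"rz":0},{"tx":0,"ty":0,"tz":0,"rx":0,"ry":0,"rz":0},{"tx":0,"ty":0,"tz":0,"rx":0,"ry":0,"rz":0},{"tx":0,"ty":0,"tz":0,"rx":0,"ry":0,"rz":0}]' --gripper 1

```text
time: 9.25
tool_pos: [471.0, 190.6, 69.4]
tcp_rot: [3.141, 0.0, 2.793]
contact_force: [-0.5, 0.7, 0.1]
grip_width: 49.1
finger_force: 30.0
```

```bash
python3 s.py
```

```text
time 9.25
tool_pos [470.99737533 190.55135136  69.41661829]
tcp_rot [3.14102904e+00 2.25650269e-04 2.79276007e+00]
contact_force [-0.49476029  0.72326848  0.12798185]
moment [ 0.27498911 -0.1124718  -0.0319302 ]
grip_width 49.064967225304095
finger_force 29.999762366060168
q [ 0.233  0.446  1.738  0.     0.957 -0.989]
```

Emit:
carry_out --plan '[{"tx":0,"ty":0,"tz":0,"rx":0,"ry":0,"rz":-0.07},{"tx":0,"ty":0,"tz":0,"rx":0,"ry":0,"rz":-0.07},{"tx":0,"ty":0,"tz":0,"rx":0,"ry":0,"rz":-0.07},{"tx":0,"ty":0,"tz":0,"rx":0,"ry":0,"rz":0},{"tx":0,"ty":0,"tz":0,"rx":0,"ry":0,"rz":0}]'

```text
time: 9.75
tool_pos: [471.2, 190.7, 69.4]
tcp_rot: [3.141, 0.0, 2.585]
contact_force: [1.6, 2.9, -0.7]
grip_width: 49.2
finger_force: 30.0
```

```bash
python3 s.py
```

```text
time 9.75
tool_pos [471.19080061 190.7337237   69.43789505]
tcp_rot [3.14059018e+00 4.28348193e-04 2.58512664e+00]
contact_force [ 1.58426854  2.86876674 -0.6816409 ]
moment [ 0.72122943 -0.26222255  0.38666076]
grip_width 49.19622667058902
finger_force 30.001546530984342
q [ 0.233  0.446  1.738  0.     0.956 -0.781]
```

This one is tight too (0.42 N m). Next is the cap at (592,312).

Emit:
carry_out --plan '[{"tx":0,"ty":0,"tz":0,"rx":0,"ry":0,"rz":0.07},{"tx":0,"ty":0,"tz":0,"rx":0,"ry":0,"rz":0.07},{"tx":0,"ty":0,"tz":0,"rx":0,"ry":0,"rz":0.07},{"tx":0,"ty":0,"tz":0,"rx":0,"ry":0,"rz":0},{"tx":0,"ty":0,"tz":0,"rx":0,"ry":0,"rz":0}]'

```text
time: 10.25
tool_pos: [470.4, 190.0, 69.3]
tcp_rot: [-3.141, -0.001, 2.792]
contact_force: [-0.7, 0.1, 1.3]
grip_width: 49.0
finger_force: 30.0
```

Emit:
carry_out --plan '[{"tx":0,"ty":0,"tz":0,"rx":0,"ry":0,"rz":0},{"tx":0,"ty":0,"tz":0,"rx":0,"ry":0,"rz":0},{"tx":0,"ty":0,"tz":0,"rx":0,"ry":0,"rz":0},{"tx":0,"ty":0,"tz":0,"rx":0,"ry":0,"rz":0},{"tx":0,"ty":0,"tz":0,"rx":0,"ry":0,"rz":0},{"tx":0,"ty":0,"tz":20,"rx":0,"ry":0,"rz":0},{"tx":0,"ty":0,"tz":25,"rx":0,"ry":0,"rz":0},{"tx":30,"ty":30,"tz":0,"rx":0,"ry":0,"rz":0.01},{"tx":30,"ty":30,"tz":0,"rx":0,"ry":0,"rz":0.01},{"tx":30,"ty":30,"tz":0,"rx":0,"ry":0,"rz":0.01},{"tx":30.5,"ty":31,"tz":0,"rx":0,"ry":0,"rz":0.01},{"tx":0,"ty":0,"tz":0,"rx":0,"ry":0,"rz":0}]' --gripper 0

```text
time: 11.45
tool_pos: [593.7, 314.5, 112.6]
tcp_rot: [3.14, 0.001, 2.835]
contact_force: [-0.4, -0.1, -0.5]
grip_width: 91.7
finger_force: 0.0
```

Emit:
carry_out --plan '[{"tx":0,"ty":0,"tz":-15,"rx":0,"ry":0,"rz":0},{"tx":0,"ty":0,"tz":-15,"rx":0,"ry":0,"rz":0},{"tx":0,"ty":0,"tz":-10,"rx":0,"ry":0,"rz":0},{"tx":0,"ty":0,"tz":-5,"rx":0,"ry":0,"rz":0},{"tx":0,"ty":0,"tz":0,"rx":0,"ry":0,"rz":0},{"tx":0,"ty":0,"tz":0,"rx":0,"ry":0,"rz":0}]'

```text
time: 12.05
tool_pos: [591.7, 311.3, 70.1]
tcp_rot: [3.141, 0.001, 2.833]
contact_force: [0.8, 0.2, 0.1]
grip_width: 91.6
finger_force: 0.0
```

Emit:
carry_out --plan '[{"tx":0,"ty":0,"tz":0,"rx":0,"ry":0,"rz":0},{"tx":0,"ty":0,"tz":0,"rx":0,"ry":0,"rz":0},{"tx":0,"ty":0,"tz":0,"rx":0,"ry":0,"rz":0},{"tx":0,"ty":0,"tz":0,"rx":0,"ry":0,"rz":0},{"tx":0,"ty":0,"tz":0,"rx":0,"ry":0,"rz":0},{"tx":0,"ty":0,"tz":0,"rx":0,"ry":0,"rz":0},{"tx":0,"ty":0,"tz":0,"rx":0,"ry":0,"rz":0},{"tx":0,"ty":0,"tz":0,"rx":0,"ry":0,"rz":0}]' --gripper 1

```text
time: 12.85
tool_pos: [591.3, 311.2, 69.3]
tcp_rot: [-3.141, -0.0, 2.833]
contact_force: [-0.0, -0.8, 0.6]
grip_width: 49.1
finger_force: 30.0
```

```bash
python3 s.py
```

```text
time 12.85
tool_pos [591.31067085 311.21718765  69.3213641 ]
tcp_rot [-3.14144023e+00 -6.61833415e-05  2.83278763e+00]
contact_force [-0.03611781 -0.76308826  0.59910709]
moment [-0.16898405  0.00486842  0.00147786]
grip_width 49.08586746324783
finger_force 29.999604308686685
q [ 0.37   0.708  1.246 -0.     1.189 -0.892]
```

Emit:
carry_out --plan '[{"tx":0,"ty":0,"tz":0,"rx":0,"ry":0,"rz":-0.07},{"tx":0,"ty":0,"tz":0,"rx":0,"ry":0,"rz":-0.07},{"tx":0,"ty":0,"tz":0,"rx":0,"ry":0,"rz":-0.07},{"tx":0,"ty":0,"tz":0,"rx":0,"ry":0,"rz":0},{"tx":0,"ty":0,"tz":0,"rx":0,"ry":0,"rz":0}]'

```text
time: 13.35
tool_pos: [591.4, 311.3, 69.3]
tcp_rot: [3.142, 0.0, 2.625]
contact_force: [0.2, -0.1, -0.0]
grip_width: 49.1
finger_force: 30.0
```

```bash
python3 s.py
```

```text
time 13.35
tool_pos [591.40561156 311.32261046  69.32158905]
tcp_rot [3.14152983e+00 1.91611102e-04 2.62511798e+00]
contact_force [ 0.17699906 -0.06021103 -0.03232132]
moment [-0.0653098  -0.10639237  0.37725403]
grip_width 49.07397786900674
finger_force 29.999065533047542
q [ 0.37   0.708  1.245 -0.     1.188 -0.684]
```

Tight as well (0.38 N m), which leaves the cap at (591,191). I'll check it with a twist too.

Emit:
carry_out --plan '[{"tx":0,"ty":0,"tz":0,"rx":0,"ry":0,"rz":0.07},{"tx":0,"ty":0,"tz":0,"rx":0,"ry":0,"rz":0.07},{"tx":0,"ty":0,"tz":0,"rx":0,"ry":0,"rz":0.07},{"tx":0,"ty":0,"tz":0,"rx":0,"ry":0,"rz":0},{"tx":0,"ty":0,"tz":0,"rx":0,"ry":0,"rz":0}]'

```text
time: 13.85
tool_pos: [591.4, 311.4, 69.3]
tcp_rot: [3.141, 0.0, 2.831]
contact_force: [0.8, -0.5, -0.0]
grip_width: 48.9
finger_force: 30.0
```

Emit:
carry_out --plan '[{"tx":0,"ty":0,"tz":0,"rx":0,"ry":0,"rz":0},{"tx":0,"ty":0,"tz":0,"rx":0,"ry":0,"rz":0},{"tx":0,"ty":0,"tz":0,"rx":0,"ry":0,"rz":0},{"tx":0,"ty":0,"tz":0,"rx":0,"ry":0,"rz":0},{"tx":0,"ty":0,"tz":0,"rx":0,"ry":0,"rz":0},{"tx":0,"ty":0,"tz":20,"rx":0,"ry":0,"rz":0},{"tx":0,"ty":0,"tz":25,"rx":0,"ry":0,"rz":0},{"tx":0,"ty":-40,"tz":0,"rx":0,"ry":0,"rz":0},{"tx":0,"ty":-40,"tz":0,"rx":0,"ry":0,"rz":0},{"tx":0,"ty":-40.5,"tz":0,"rx":0,"ry":0,"rz":0},{"tx":0,"ty":0,"tz":0,"rx":0,"ry":0,"rz":0}]' --gripper 0

```text
time: 14.95
tool_pos: [591.6, 186.2, 114.6]
tcp_rot: [-3.14, 0.0, 2.828]
contact_force: [0.1, 0.7, -0.3]
grip_width: 91.5
finger_force: 0.0
```

Emit:
carry_out --plan '[{"tx":0,"ty":0,"tz":-15,"rx":0,"ry":0,"rz":0},{"tx":0,"ty":0,"tz":-15,"rx":0,"ry":0,"rz":0},{"tx":0,"ty":0,"tz":-10,"rx":0,"ry":0,"rz":0},{"tx":0,"ty":0,"tz":-5,"rx":0,"ry":0,"rz":0},{"tx":0,"ty":0,"tz":0,"rx":0,"ry":0,"rz":0},{"tx":0,"ty":0,"tz":0,"rx":0,"ry":0,"rz":0}]'

```text
time: 15.55
tool_pos: [591.7, 191.2, 69.8]
tcp_rot: [3.141, 0.001, 2.833]
contact_force: [0.5, -0.4, -0.4]
grip_width: 92.1
finger_force: 0.0
```

Emit:
carry_out --plan '[{"tx":0,"ty":0,"tz":0,"rx":0,"ry":0,"rz":0},{"tx":0,"ty":0,"tz":0,"rx":0,"ry":0,"rz":0},{"tx":0,"ty":0,"tz":0,"rx":0,"ry":0,"rz":0},{"tx":0,"ty":0,"tz":0,"rx":0,"ry":0,"rz":0},{"tx":0,"ty":0,"tz":0,"rx":0,"ry":0,"rz":0},{"tx":0,"ty":0,"tz":0,"rx":0,"ry":0,"rz":0},{"tx":0,"ty":0,"tz":0,"rx":0,"ry":0,"rz":0},{"tx":0,"ty":0,"tz":0,"rx":0,"ry":0,"rz":0}]' --gripper 1

```text
time: 16.35
tool_pos: [591.4, 191.0, 69.4]
tcp_rot: [3.141, 0.0, 2.833]
contact_force: [0.3, -0.6, -0.0]
grip_width: 48.5
finger_force: 30.0
```

```bash
python3 s.py
```

```text
time 16.35
tool_pos [591.43428518 190.98508616  69.38112878]
tcp_rot [3.14121874e+00 1.59665454e-04 2.83284880e+00]
contact_force [ 0.30054212 -0.59058477 -0.02136642]
moment [ 0.158634   -0.06284513  0.03901936]
grip_width 48.53237335793719
finger_force 29.999638460576534
q [ 0.189  0.627  1.403  0.     1.111 -1.073]
```

Emit:
carry_out --plan '[{"tx":0,"ty":0,"tz":0,"rx":0,"ry":0,"rz":-0.1},{"tx":0,"ty":0,"tz":0,"rx":0,"ry":0,"rz":-0.1},{"tx":0,"ty":0,"tz":0,"rx":0,"ry":0,"rz":-0.1},{"tx":0,"ty":0,"tz":0,"rx":0,"ry":0,"rz":0},{"tx":0,"ty":0,"tz":0,"rx":0,"ry":0,"rz":0}]'

```text
time: 16.85
tool_pos: [591.5, 191.0, 69.4]
tcp_rot: [3.141, 0.0, 2.536]
contact_force: [1.2, 0.7, 0.2]
grip_width: 49.0
finger_force: 30.0
```

```bash
python3 s.py
```

```text
time 16.85
tool_pos [591.4926285  190.99490163  69.37165253]
tcp_rot [3.14112852e+00 1.76930853e-04 2.53553527e+00]
contact_force [1.23619867 0.74077831 0.23972265]
moment [ 0.16721548 -0.18763996  0.09624919]
grip_width 48.965704486448075
finger_force 29.99996155500412
q [ 0.189  0.627  1.403  0.     1.111 -0.776]
```

A drag of only 0.1 N m: this is the loose cap. The wrist has room to screw it down in one grip.

Emit:
carry_out --plan '[{"tx":0,"ty":0,"tz":0,"rx":0,"ry":0,"rz":-0.1},{"tx":0,"ty":0,"tz":0,"rx":0,"ry":0,"rz":-0.1},{"tx":0,"ty":0,"tz":0,"rx":0,"ry":0,"rz":-0.1},{"tx":0,"ty":0,"tz":0,"rx":0,"ry":0,"rz":-0.1},{"tx":0,"ty":0,"tz":0,"rx":0,"ry":0,"rz":-0.1},{"tx":0,"ty":0,"tz":0,"rx":0,"ry":0,"rz":-0.1},{"tx":0,"ty":0,"tz":0,"rx":0,"ry":0,"rz":-0.1},{"tx":0,"ty":0,"tz":0,"rx":0,"ry":0,"rz":-0.1},{"tx":0,"ty":0,"tz":0,"rx":0,"ry":0,"rz":-0.1},{"tx":0,"ty":0,"tz":0,"rx":0,"ry":0,"rz":-0.1},{"tx":0,"ty":0,"tz":0,"rx":0,"ry":0,"rz":0},{"tx":0,"ty":0,"tz":0,"rx":0,"ry":0,"rz":0}]'

```text
time: 18.05
tool_pos: [592.0, 191.0, 69.7]
tcp_rot: [3.14, -0.0, 1.537]
contact_force: [3.6, 1.3, 1.6]
grip_width: 48.6
finger_force: 30.0
```

```bash
python3 s.py
```

```text
time 18.05
tool_pos [591.9622447  190.98926752  69.68959336]
tcp_rot [ 3.14004419e+00 -4.07349395e-04  1.53662555e+00]
contact_force [3.57461742 1.32336186 1.59456908]
moment [ 0.27370765 -0.56079432  0.05663695]
grip_width 48.56988727185665
finger_force 30.002686008810997
q [0.189 0.627 1.402 0.    1.111 0.223]
```

Emit:
carry_out --plan '[{"tx":0,"ty":0,"tz":0,"rx":0,"ry":0,"rz":-0.1},{"tx":0,"ty":0,"tz":0,"rx":0,"ry":0,"rz":-0.1},{"tx":0,"ty":0,"tz":0,"rx":0,"ry":0,"rz":-0.1},{"tx":0,"ty":0,"tz":0,"rx":0,"ry":0,"rz":0},{"tx":0,"ty":0,"tz":0,"rx":0,"ry":0,"rz":0}]'

```text
time: 18.55
tool_pos: [592.0, 190.9, 69.8]
tcp_rot: [3.14, -0.001, 1.237]
contact_force: [3.4, 1.1, 1.7]
grip_width: 48.6
finger_force: 30.0
```

```bash
python3 s.py | grep -E "mom|rot|width"
```

```text
tcp_rot [ 3.14013460e+00 -7.56086966e-04  1.23706638e+00]
moment [ 0.22727344 -0.66060875  0.05038639]
grip_width 48.56219399847078
```

Emit:
carry_out --plan '[{"tx":0,"ty":0,"tz":0,"rx":0,"ry":0,"rz":-0.08},{"tx":0,"ty":0,"tz":0,"rx":0,"ry":0,"rz":-0.08},{"tx":0,"ty":0,"tz":0,"rx":0,"ry":0,"rz":0},{"tx":0,"ty":0,"tz":0,"rx":0,"ry":0,"rz":0}]'

```text
time: 18.95
tool_pos: [592.0, 190.9, 69.8]
tcp_rot: [3.14, -0.001, 1.077]
contact_force: [4.2, 2.3, 2.7]
grip_width: 49.0
finger_force: 30.0
```

```bash
python3 s.py | grep -E "mom|rot|width"
```

```text
tcp_rot [ 3.14028922e+00 -9.21351751e-04  1.07668363e+00]
moment [ 0.22280199 -0.74826874  0.0618128 ]
grip_width 48.99573496756911
```

Emit:
carry_out --plan '[{"tx":0,"ty":0,"tz":0,"rx":0,"ry":0,"rz":-0.08},{"tx":0,"ty":0,"tz":0,"rx":0,"ry":0,"rz":-0.08},{"tx":0,"ty":0,"tz":0,"rx":0,"ry":0,"rz":0},{"tx":0,"ty":0,"tz":0,"rx":0,"ry":0,"rz":0}]'

```text
time: 19.35
tool_pos: [592.0, 190.9, 69.8]
tcp_rot: [3.14, -0.001, 0.917]
contact_force: [4.4, 1.4, 3.8]
grip_width: 48.8
finger_force: 30.0
```

```bash
python3 s.py | grep -E "mom|rot|width"
```

```text
tcp_rot [ 3.14030171e+00 -1.09431287e-03  9.17119841e-01]
moment [ 0.19203272 -0.84626692  0.14506525]
grip_width 48.826779016236806
```

Emit:
carry_out --plan '[{"tx":0,"ty":0,"tz":0,"rx":0,"ry":0,"rz":-0.06},{"tx":0,"ty":0,"tz":0,"rx":0,"ry":0,"rz":-0.06},{"tx":0,"ty":0,"tz":0,"rx":0,"ry":0,"rz":0},{"tx":0,"ty":0,"tz":0,"rx":0,"ry":0,"rz":0}]'

```text
time: 19.75
tool_pos: [592.2, 190.8, 69.8]
tcp_rot: [3.14, -0.001, 0.798]
contact_force: [5.3, 2.1, 3.7]
grip_width: 48.4
finger_force: 30.0
```

```bash
python3 s.py | grep -E "mom|rot|width|q"
```

```text
tcp_rot [ 3.14003321e+00 -1.34991692e-03  7.97953991e-01]
moment [ 0.15952977 -0.9396646   0.49623844]
grip_width 48.44875384363665
q [ 1.890e-01  6.270e-01  1.402e+00 -1.000e-03  1.111e+00  9.620e-01]
```

The stop is felt at 0.50 N m, rising at the seal's 3 N m/rad. I'll relax the spring and lift.

Emit:
carry_out --plan '[{"tx":0,"ty":0,"tz":0,"rx":0,"ry":0,"rz":0.06},{"tx":0,"ty":0,"tz":0,"rx":0,"ry":0,"rz":0.06},{"tx":0,"ty":0,"tz":0,"rx":0,"ry":0,"rz":0},{"tx":0,"ty":0,"tz":0,"rx":0,"ry":0,"rz":0}]'

```text
time: 20.15
tool_pos: [592.0, 190.9, 69.8]
tcp_rot: [3.14, -0.001, 0.917]
contact_force: [5.1, 1.3, 3.6]
grip_width: 49.1
finger_force: 30.0
```

```bash
python3 s.py
```

```text
time 20.15
tool_pos [592.03087404 190.89223716  69.8017567 ]
tcp_rot [ 3.14032046e+00 -1.12659786e-03  9.17337980e-01]
contact_force [5.06421216 1.29865082 3.63588362]
moment [ 0.19948639 -0.91990543  0.17781888]
grip_width 49.11170809529507
finger_force 30.006455266848207
q [ 0.189  0.627  1.402 -0.     1.111  0.842]
```

Emit:
carry_out --plan '[{"tx":0,"ty":0,"tz":3,"rx":0,"ry":0,"rz":0},{"tx":0,"ty":0,"tz":6,"rx":0,"ry":0,"rz":0},{"tx":0,"ty":0,"tz":10,"rx":0,"ry":0,"rz":0},{"tx":0,"ty":0,"tz":10,"rx":0,"ry":0,"rz":0},{"tx":0,"ty":0,"tz":15,"rx":0,"ry":0,"rz":0},{"tx":0,"ty":0,"tz":20,"rx":0,"ry":0,"rz":0},{"tx":0,"ty":0,"tz":20,"rx":0,"ry":0,"rz":0},{"tx":0,"ty":0,"tz":16,"rx":0,"ry":0,"rz":0},{"tx":0,"ty":0,"tz":0,"rx":0,"ry":0,"rz":0},{"tx":0,"ty":0,"tz":0,"rx":0,"ry":0,"rz":0}]'

```text
time: 21.15
tool_pos: [590.5, 190.9, 169.3]
tcp_rot: [-3.141, 0.001, 0.913]
contact_force: [-0.6, 0.5, -3.7]
grip_width: 48.8
finger_force: 30.0
```

```bash
python3 s.py
```

```text
time 21.15
tool_pos [590.49680512 190.89177718 169.25094327]
tcp_rot [-3.14056684e+00  7.85852007e-04  9.13125327e-01]
contact_force [-0.60182952  0.51999464 -3.71993879]
moment [-0.07175416  0.15063032  0.02985983]
grip_width 48.77856918918619
finger_force 29.983672527596354
q [0.189 0.536 1.274 0.    1.332 0.847]
```

The jar is up (3.7 N). Now to above the free bay, turning it to the shelf's yaw.

Emit:
carry_out --plan '[{"tx":-2,"ty":-17,"tz":0,"rx":0,"ry":0,"rz":0.02},{"tx":-3,"ty":-35,"tz":0,"rx":0,"ry":0,"rz":0.03},{"tx":-4,"ty":-40,"tz":0,"rx":0,"ry":0,"rz":0.03},{"tx":-4,"ty":-40,"tz":0,"rx":0,"ry":0,"rz":0.04},{"tx":-4,"ty":-40,"tz":0,"rx":0,"ry":0,"rz":0.04},{"tx":-4,"ty":-40,"tz":0,"rx":0,"ry":0,"rz":0.04},{"tx":-3,"ty":-40,"tz":0,"rx":0,"ry":0,"rz":0.03},{"tx":-3,"ty":-35,"tz":0,"rx":0,"ry":0,"rz":0.02},{"tx":-1,"ty":-20,"tz":0,"rx":0,"ry":0,"rz":0.02},{"tx":-1,"ty":-10,"tz":0,"rx":0,"ry":0,"rz":0},{"tx":0,"ty":0,"tz":0,"rx":0,"ry":0,"rz":0},{"tx":0,"ty":0,"tz":0,"rx":0,"ry":0,"rz":0}]'

```text
time: 22.35
tool_pos: [562.0, -125.0, 168.8]
tcp_rot: [-3.14, -0.001, 1.183]
contact_force: [-1.0, 0.0, -4.7]
grip_width: 48.8
finger_force: 30.0
```

```bash
python3 s.py; python3 - <<'E'
from h import *
a=bot.capture("side")[120:330,190:370];b=bot.capture("scene")[120:260,110:260]
b=cv2.resize(b,(225,210))
cv2.imwrite("pics/v5.png",cv2.resize(np.hstack([a,b]),None,fx=1.9,fy=1.9,interpolation=cv2.INTER_CUBIC)[:,:,::-1])
E
```

```text
time 22.35
tool_pos [ 562.03086472 -125.02984854  168.77698339]
tcp_rot [-3.14012132e+00 -6.10810653e-04  1.18282018e+00]
contact_force [-0.98756461  0.04186772 -4.72951855]
moment [-0.04900746  0.05172936 -0.02564609]
grip_width 48.80668005213977
finger_force 29.983819937333465
q [-3.520e-01  4.540e-01  1.414e+00  1.000e-03  1.275e+00  3.500e-02]
```

View pics/v5.png

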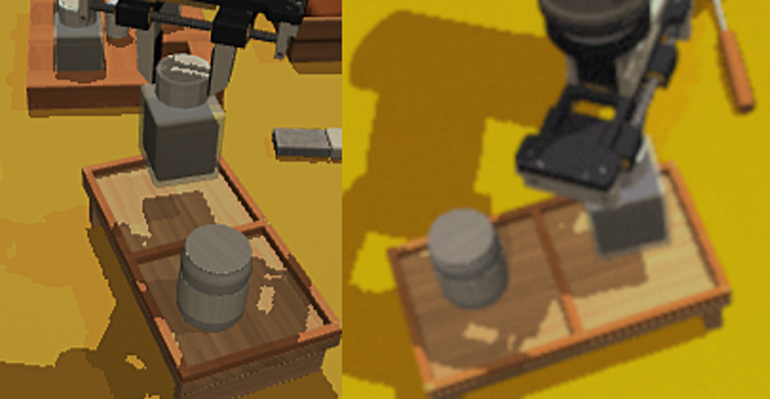

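The jar hangs upright above the free bay, in side-crop terms at (182,150), square with the rims and well clear of them, with the tin untouched. The board should be met at a reported z of about 119.5, so I'll lower to just above it and then creep.

Emit:
carry_out --plan '[{"tx":0,"ty":-0.5,"tz":-8,"rx":0,"ry":0,"rz":0},{"tx":0,"ty":0,"tz":-10,"rx":0,"ry":0,"rz":0},{"tx":0,"ty":0,"tz":-10,"rx":0,"ry":0,"rz":0},{"tx":0,"ty":0,"tz":-8,"rx":0,"ry":0,"rz":0},{"tx":0,"ty":0,"tz":-5,"rx":0,"ry":0,"rz":0},{"tx":0,"ty":0,"tz":-3,"rx":0,"ry":0,"rz":0},{"tx":0,"ty":0,"tz":-1,"rx":0,"ry":0,"rz":0},{"tx":0,"ty":0,"tz":0,"rx":0,"ry":0,"rz":0},{"tx":0,"ty":0,"tz":0,"rx":0,"ry":0,"rz":0}]'

```text
time: 23.35
tool_pos: [562.6, -126.8, 124.7]
tcp_rot: [3.141, -0.0, 1.183]
contact_force: [-0.5, -0.7, -2.9]
grip_width: 48.6
finger_force: 30.0
```

Emit:
carry_out --plan '[{"tx":0,"ty":0,"tz":-1,"rx":0,"ry":0,"rz":0},{"tx":0,"ty":0,"tz":-1,"rx":0,"ry":0,"rz":0},{"tx":0,"ty":0,"tz":0,"rx":0,"ry":0,"rz":0},{"tx":0,"ty":0,"tz":0,"rx":0,"ry":0,"rz":0}]'

```text
time: 23.75
tool_pos: [562.4, -126.7, 122.3]
tcp_rot: [3.141, 0.0, 1.183]
contact_force: [0.2, -0.7, -3.8]
grip_width: 48.8
finger_force: 30.0
```

Emit:
carry_out --plan '[{"tx":0,"ty":0,"tz":-0.5,"rx":0,"ry":0,"rz":0},{"tx":0,"ty":0,"tz":-0.5,"rx":0,"ry":0,"rz":0},{"tx":0,"ty":0,"tz":0,"rx":0,"ry":0,"rz":0},{"tx":0,"ty":0,"tz":0,"rx":0,"ry":0,"rz":0}]'

```text
time: 24.15
tool_pos: [562.4, -126.7, 121.3]
tcp_rot: [3.142, 0.0, 1.183]
contact_force: [-0.7, -1.0, -4.1]
grip_width: 48.6
finger_force: 30.0
```

Emit:
carry_out --plan '[{"tx":0,"ty":0,"tz":-0.5,"rx":0,"ry":0,"rz":0},{"tx":0,"ty":0,"tz":-0.5,"rx":0,"ry":0,"rz":0},{"tx":0,"ty":0,"tz":0,"rx":0,"ry":0,"rz":0},{"tx":0,"ty":0,"tz":0,"rx":0,"ry":0,"rz":0}]'

```text
time: 24.55
tool_pos: [562.3, -126.7, 120.3]
tcp_rot: [3.142, 0.0, 1.183]
contact_force: [0.7, 0.4, -2.5]
grip_width: 48.8
finger_force: 30.0
```

Emit:
carry_out --plan '[{"tx":0,"ty":0,"tz":-0.3,"rx":0,"ry":0,"rz":0},{"tx":0,"ty":0,"tz":-0.3,"rx":0,"ry":0,"rz":0},{"tx":0,"ty":0,"tz":0,"rx":0,"ry":0,"rz":0},{"tx":0,"ty":0,"tz":0,"rx":0,"ry":0,"rz":0}]'

```text
time: 24.95
tool_pos: [562.6, -126.6, 120.0]
tcp_rot: [3.141, -0.0, 1.183]
contact_force: [-0.0, 0.4, -1.5]
grip_width: 48.7
finger_force: 30.0
```

Emit:
carry_out --plan '[{"tx":0,"ty":0,"tz":-0.3,"rx":0,"ry":0,"rz":0},{"tx":0,"ty":0,"tz":-0.3,"rx":0,"ry":0,"rz":0},{"tx":0,"ty":0,"tz":0,"rx":0,"ry":0,"rz":0},{"tx":0,"ty":0,"tz":0,"rx":0,"ry":0,"rz":0}]'

```text
time: 25.35
tool_pos: [562.9, -126.6, 119.8]
tcp_rot: [3.14, -0.0, 1.183]
contact_force: [1.5, 2.6, 3.7]
grip_width: 48.6
finger_force: 30.0
```

The jar is resting on the board (the force changed from −3.7 to +3.7 N). I'll release and go straight up.

Emit:
carry_out --plan '[{"tx":0,"ty":0,"tz":0,"rx":0,"ry":0,"rz":0},{"tx":0,"ty":0,"tz":0,"rx":0,"ry":0,"rz":0},{"tx":0,"ty":0,"tz":0,"rx":0,"ry":0,"rz":0},{"tx":0,"ty":0,"tz":0,"rx":0,"ry":0,"rz":0},{"tx":0,"ty":0,"tz":0,"rx":0,"ry":0,"rz":0},{"tx":0,"ty":0,"tz":0,"rx":0,"ry":0,"rz":0},{"tx":0,"ty":0,"tz":8,"rx":0,"ry":0,"rz":0},{"tx":0,"ty":0,"tz":15,"rx":0,"ry":0,"rz":0},{"tx":0,"ty":0,"tz":25,"rx":0,"ry":0,"rz":0},{"tx":0,"ty":0,"tz":30,"rx":0,"ry":0,"rz":0},{"tx":0,"ty":0,"tz":0,"rx":0,"ry":0,"rz":0},{"tx":0,"ty":0,"tz":0,"rx":0,"ry":0,"rz":0}]' --gripper 0

```text
time: 26.55
tool_pos: [562.6, -126.8, 198.0]
tcp_rot: [3.14, 0.0, 1.183]
contact_force: [-0.4, -0.1, -1.4]
grip_width: 92.2
finger_force: 0.0
```

```bash
python3 s.py|grep -E "time|force|width"; python3 - <<'E'
from h import *
a=bot.capture("side")[80:340,180:380]
cv2.imwrite("pics/v6.png",cv2.resize(a,None,fx=2.3,fy=2.3,interpolation=cv2.INTER_CUBIC)[:,:,::-1])
E
```

```text
time 26.55
contact_force [-0.43598038 -0.12811192 -1.40535954]
grip_width 92.20924936808358
finger_force 0.0
```

View pics/v6.png

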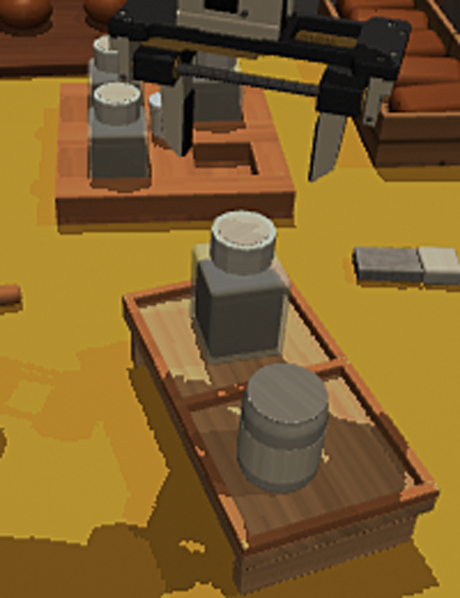

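The jar stands upright in the free bay at (240,290). The tin, the tub and the three tight jars are in place, and the gripper is clear. Handing in.

```bash
python3 -c "
from plant import bot
print(bot.close_job())"
```

```text
the job is handed in; nothing more can be done
None
```

The loose cap was on the jar at about (591, 191) mm; I screwed it down to its stop in the rack and set the jar upright in the free bay, with the other three caps tested tight and the job handed in at about 27 s.

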